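Kit the paint-marked gearbox parts

ROBOT

A 7-joint arm with a two-finger parallel gripper is mounted at the origin on the work surface. World frame = base frame: x ahead of the robot, y to its left, z up, the work surface at z = 0. Lengths are in m, angles in degrees, forces in N, time in s.
With the tool pointing down it reaches from about 0.425 to 0.875 m from the base axis. Payload 4.7 kg.
Tool frame: the origin (TCP) lies on the centre line of the jaws, within the pads' length; the fingertips stand 8 mm ahead of it and the grasp point (between the pads) lies 11 mm behind it; z points along the fingers, y is the direction in which the jaws open and shut (so a half turn about z gives the same grasp; the last joint's range is limited). The gripper opens to 87 mm and grips with 3 to 60 N. Pads are 19 mm wide; open, the fingers measure 117 mm over their backs; the gripper's body (75 mm by 190 mm) begins 51 mm behind the grasp point.
Start: joints at [72.084, 18.392, -4.016, 83.108, 1.295, 78.541, -3.26], TCP at [0.209, -0.616, 0.231] pointing down, gripper open.
Joint ranges: [-163.93, 163.93], [-17.29, 119.83], [-79.2, 71.16], [3.27, 140.29], [-89.18, 269.18], [5.43, 117.66], [-154.24, 154.24]. Speed limits (degrees/s): [147.25, 147.25, 180, 180, 180, 180, 180].

INTERFACE

Orientations are given as [roll, pitch, yaw] about the fixed x, y, z axes, in that order (R = Rz(yaw) Ry(pitch) Rx(roll)).
In Python, from cell import env gives the robot as it stands. The module is installed in compiled form; this text tells all that it offers.
- The arm moves only by the tool move_arm, never from a script. Its argument "steps" is a list of rows, each a list of 2 entries, a list of its own where there are three numbers: the shift along the tool's x, y, z in m, then the turn about the tool's z in rad. A call has 1 to 20 rows; each row is the pose to reach, as a shift and turn from the pose commanded when the call began, along the tool's axes at that moment; what a row does not reach only later rows make up. A row lasts 1/8 s, in which the tool goes at most 62.5 mm and 10.7 degrees, less where a joint would pass 70% of its speed; a pose out of reach is approached as far as the arm can. A call with a gripper value outside its range is refused whole. "hand" is the closure, from -1 (fully open) to 1 (shut), set as the call begins (left out, the last holds). The fingers move at their own pace and stop on an object; "squeeze" is the grip in N (left out, the last holds). Time passes only in rows, so rows that repeat a pose let the fingers close. It gives the time, the measured TCP pose, the force and the opening at its end, in the units of the state.
- env.get_obs(): the state, without advancing time (a new reading comes with each control period).
- env.read_camera(name): name is "scene" or "top" or "wrist"; returns (picture, depth): 400x640x3 uint8, red, green, blue; 400x640 float32, m along the optical axis (not along the pixel's ray), 0 where there is no reading.
- env.calibration(name): a dict with "intrinsics" (3x3 intrinsics, pixels), "position" and "orientation" of the camera in the world; the wrist camera has in their place "mount" (4x4, takes a point from camera to tool coordinates, whose origin is the TCP and whose axes are the flange's). Camera axes: x right, y up, looking along -z (the intrinsics and any distortion apply to the point x, -y, -z); pixel columns grow to the right and rows downward; lengths in m; the calibration is good to about 2 mm. A picture is of the moment at which its call begins: read the wrist's pose just before it. calibration takes no time and is no camera call.
- env.sign_off(): hands the job in, once; it reports no verdict.
Trained networks look in the newest picture that a camera, given by its name, has taken for a name from the list of things; names that differ only in an ending like _2 or _b are one class to them, and where a whole thing is asked for, a point or a joint stands for the part that bears it (a point fixed in the world has none). Each returns a list of dicts, best first, with "conf" (0 to 1); they miss things now and then, are a little off and sometimes report something else, mostly with a low value. They report only what shows in the picture. A call takes as long as a camera call. They do not tell look-alikes from the thing itself.
- env.cut_out(camera, query): "region" (400x640 bool, what is visible of it) and "uv" ([column, row] in pixels, amid what is visible of it).
The state is a dict: "time_s": time; "qpos": joint angles; "joint_velocities": joint speeds; "effort": joint torques, N m; "tool_pos": TCP position; "tool_rot": TCP orientation; "force": force on the tool from outside, world axes, zero at the start; "wrist_torque": the same for the moment, N m; "grip_width": finger opening in m.
Only numpy, scipy, OpenCV 4.12 (cv2) and the standard library are available. Lean on these libraries where they do the work, as an engineer would, in place of code of your own. Each camera call takes 0.05 s, during which the arm holds its last target. There are 200 camera calls.

TASK

Collect the four paint-marked gearbox parts from the bench into the black kitting tray: set each one down, painted side up and flat on the mat of its own colour (red gear, blue brass ring, green valve block, yellow bearing), without dropping it in from above. The bare gear and bare brass ring belong to another gearbox: leave them lying where they are.

Things in the scene. Friction and masses are not known exactly. Their poses are not given: they have to be found in the camera images.
- gear_red: Steel spur gear lying flat, 55 mm outside diameter, 28 mm high, black bore, with a RED painted hub face (38 mm disc) on top; about 0.35 kg. Belongs in the red cell. Origin: centre of its underside, z up.
- ring_blue: Brass synchroniser ring lying flat, 58 mm outside and 43 mm inside diameter, open through, 28 mm high, with a BLUE painted top face; about 0.22 kg. Belongs in the blue cell. Origin: centre of its underside, z up.
- block_green: Aluminium valve block, 60 mm long (its x) by 36 mm wide (its y) by 28 mm high, with a GREEN painted patch 30 x 24 mm on top; about 0.16 kg. It lies at any yaw; grip it across the 36 mm. Belongs in the green cell. Origin: centre of its underside, z up.
- bearing_yellow: Steel ball bearing lying flat, 52 mm outside diameter, 28 mm high, with a YELLOW shield ring on top; about 0.25 kg. Belongs in the yellow cell. Origin: centre of its underside, z up.
- gear_plain: Look-alike: the same 55 mm, 28 mm high steel gear but bare steel, no paint. It belongs to another gearbox and stays where it lies. Origin: centre of its underside.
- ring_plain: Look-alike: the same 58 mm, 28 mm high brass ring but bare brass, no paint. It belongs to another gearbox and stays where it lies. Origin: centre of its underside.
- mat_red: RED floor mat, 82 mm square, 3 mm thick, in one 84 mm square open cell of the fixed black kitting tray (195 mm square, 2 x 2 cells 99 mm apart, ribs 15 mm and rim 6 mm wide, both 18 mm above the table). Origin: centre of its underside, 5 mm above the table; parts on it stand at 8 mm. x, y lie along the tray's sides. Colours swap cells, and the tray moves, each time.
- mat_blue: BLUE floor mat, 82 mm square, 3 mm thick, in one 84 mm square open cell of the fixed black kitting tray (195 mm square, 2 x 2 cells 99 mm apart, ribs 15 mm and rim 6 mm wide, both 18 mm above the table). Origin: centre of its underside, 5 mm above the table; parts on it stand at 8 mm. x, y lie along the tray's sides. Colours swap cells, and the tray moves, each time.
- mat_green: GREEN floor mat, 82 mm square, 3 mm thick, in one 84 mm square open cell of the fixed black kitting tray (195 mm square, 2 x 2 cells 99 mm apart, ribs 15 mm and rim 6 mm wide, both 18 mm above the table). Origin: centre of its underside, 5 mm above the table; parts on it stand at 8 mm. x, y lie along the tray's sides. Colours swap cells, and the tray moves, each time.
- mat_yellow: YELLOW floor mat, 82 mm square, 3 mm thick, in one 84 mm square open cell of the fixed black kitting tray (195 mm square, 2 x 2 cells 99 mm apart, ribs 15 mm and rim 6 mm wide, both 18 mm above the table). Origin: centre of its underside, 5 mm above the table; parts on it stand at 8 mm. x, y lie along the tray's sides. Colours swap cells, and the tray moves, each time.
Mind the look-alikes: they are no part of the job. Leave any pink or purple look-alike of the ring_blue alone.

How it is judged:
By the outcome, as a careful person would: the job done as asked, in the order asked, and still so for the second after the job is handed in, with the robot touching nothing.
It also fails if it takes over 88 s, if anything falls off the work surface, if the arm or the gripper's body presses on something with over 40 N, if the wrist force passes 120 N, or if a joint passes its speed limit or range.

## Working session

There is one attempt and no reset: what is moved stays moved. The work goes in short steps, Python scripts to look and compute and a tool call to move; the robot and the scene stay as the last step left them, time stands still between calls to the robot, and variables do not carry over. Pictures are saved under pics/ and viewed, about 12 in all and at most 16, crops included, and the job is handed in when it is done.

Besides the shell and the picture viewer there is one more tool, called after "Request:" as name(argument=value, ...) on one line, values as JSON. move_arm: Moves the arm, as the interface text tells. Its arguments: {"type":"object","properties":{"steps":{"type":"array"},"hand":{"type":"number"},"squeeze":{"type":"number"}},"required":["steps"]}

```bash
mkdir -p pics; cat > h.py <<'E'
import numpy as np,cv2
from scipy.spatial.transform import Rotation as R
from cell import env
def rot(o):
    o=np.array(o,float)
    if o.shape==(3,3): return o
    if o.size==4: return R.from_quat(o).as_matrix()
    return R.from_euler('xyz',o,degrees=True).as_matrix()
def world(cam,depth,obs=None):
    c=env.calibration(cam);K=np.array(c['intrinsics'])
    v,u=np.mgrid[0:400,0:640]
    p=np.stack([(u-K[0,2])/K[0,0]*depth,-(v-K[1,2])/K[1,1]*depth,-depth],-1)
    if 'mount' in c:
        M=np.array(c['mount']);p=p@M[:3,:3].T+M[:3,3]
        return p@rot(obs['tool_rot']).T+np.array(obs['tool_pos'])
    return p@rot(c['orientation']).T+np.array(c['position'])
def save(n,im): cv2.imwrite('pics/'+n+'.png',im[:,:,::-1])
E
python3 - <<'E'
from h import *
for n in('top','scene'):
    c=env.calibration(n);print(c)
    im,d=env.read_camera(n);save(n+'0',im);np.savez(n+'0.npz',im=im,d=d)
print(env.calibration('wrist'));print(env.get_obs())
E
```

```text
{'intrinsics': array([[429.75460199,   0.        , 321.05610839],
       [  0.        , 429.75460199, 197.35321195],
       [  0.        ,   0.        ,   1.        ]]), 'position': array([ 0.2726644 , -0.01059804,  1.05810154]), 'orientation': array([ 13.16188127,   0.20841468, -95.41055055])}
{'intrinsics': array([[444.05157483,   0.        , 322.56789368],
       [  0.        , 444.05157483, 196.48368323],
       [  0.        ,   0.        ,   1.        ]]), 'position': array([1.33795951, 0.6350843 , 0.73548523]), 'orientation': array([ 57.14206419,  -0.90195891, 129.10851383])}
{'intrinsics': array([[275.74995209,   0.        , 318.71287399],
       [  0.        , 275.74995209, 204.32134338],
       [  0.        ,   0.        ,   1.        ]]), 'mount': array([[ 3.09183710e-04,  9.61982876e-01,  2.73109593e-01,
         7.49712135e-02],
       [ 9.99999325e-01, -6.03398749e-04,  9.93285369e-04,
        -1.95795969e-04],
       [ 1.12031750e-03,  2.73109102e-01, -9.61982413e-01,
        -1.54531374e-01],
       [ 0.00000000e+00,  0.00000000e+00,  0.00000000e+00,
         1.00000000e+00]])}
{'time_s': 0.1, 'qpos': array([72.08576198, 18.43460238, -4.01699241, 83.16818501,  1.29435819,
       78.54241649, -3.2574916 ]), 'joint_velocities': array([ 0.02782237, -0.10772295, -0.08725865, -0.10556292,  0.05793492,
       -0.15565993, -0.00603584]), 'effort': array([ 3.19250294e-04, -4.92569017e+01, -4.05755332e-01, -3.13399780e+01,
       -6.41166698e-02,  3.94306029e-02,  5.98807924e-05]), 'tool_pos': array([ 0.20844933, -0.6151476 ,  0.22957108]), 'tool_rot': array([-1.79900002e+02,  4.47335047e-03,  1.87276092e+01]), 'force': array([-0.01341748, -0.26836227,  0.06077919]), 'wrist_torque': array([-0.06647311, -0.00125301, -0.03619526]), 'grip_width': 0.08726848173405766}
```

View pics/top0.png

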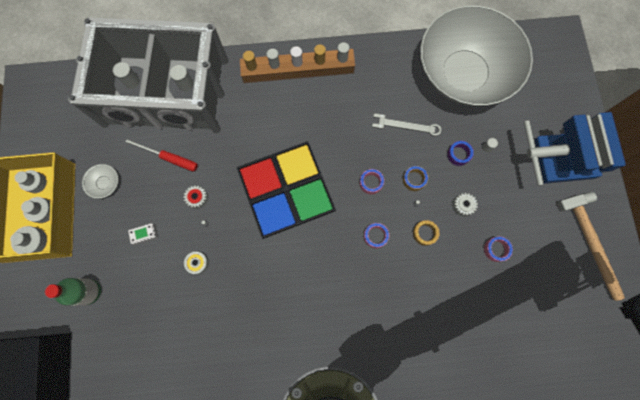

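View pics/scene0.png

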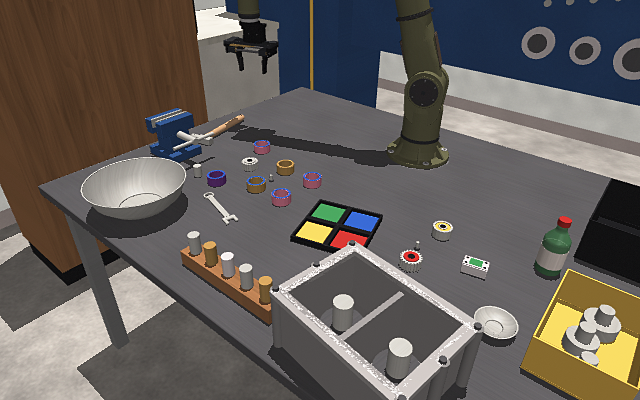

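Top view: tray at (286,190), red gear (195,196), green block (142,233), yellow bearing (195,262). Blue ring candidates are around (372..499, 150..250); (416,177) looks brass with a blue top. I'll zoom in there and measure.

```bash
cat > m.py <<'E'
from h import *
f=np.load('top0.npz');im,d=f['im'],f['d'];P=world('top',d)
cr=im[130:275,345:525];save('crop0',cv2.resize(cr,None,fx=4.4,fy=4,interpolation=cv2.INTER_CUBIC))
hsv=cv2.cvtColor(im,cv2.COLOR_RGB2HSV)
print('table z',[P[r,c].round(4) for r,c in((300,200),(210,340),(120,300))])
H=((P[...,2]>.014)&(P[...,2]<.045)).astype(np.uint8)
H[:, :115]=0
n,l,s,c=cv2.connectedComponentsWithStats(H)
for i in range(1,n):
    if 60<s[i,4]<6000:
        m=l==i;p=P[m];t=p[p[:,2]>p[:,2].max()-.008]
        (cx,cy),(w,h),a=cv2.minAreaRect((t[:,:2]*1e4).astype(np.float32))
        print(c[i].round(),s[i,4],'ctr',round(cx/1e4,4),round(cy/1e4,4),'wh',w/10,h/10,round(a,1),'zmed',np.median(t[:,2]).round(4),'rgb',np.median(im[m],0))
# mats
print('mats')
for n_,lo,hi in(('red',0,8),('yellow',22,32),('green',50,75),('blue',100,120)):
    m=((hsv[...,0]>=lo)&(hsv[...,0]<=hi)&(hsv[...,1]>140)&(hsv[...,2]>60)).astype(np.uint8)
    m[:,:235]=0;m[:,335:]=0;m[:140]=0;m[240:]=0
    t=P[m>0];(cx,cy),(w,h),a=cv2.minAreaRect((t[:,:2]*1e4).astype(np.float32))
    print(n_,m.sum(),cx/1e4,cy/1e4,w/10,h/10,a,np.median(t[:,2]),t.mean(0).round(4))
for q in('ring_blue','block_green'):
    env_r=env.cut_out('top',q)
    print(q,[(r['conf'],r['uv']) for r in env_r])
E
python3 m.py
```

```text
table z [array([ 0.2955,  0.2834, -0.0029]), array([ 0.4825, -0.0744, -0.0009]), array([0.7325, 0.0054, 0.0021])]
[474.  59.] 3141 ctr 0.8398 -0.4577 wh 231.94130859375 222.352197265625 54.1 zmed 0.0409 rgb [153. 157. 148.]
[298.  66.] 1899 ctr 0.8794 -0.002 wh 53.57936401367188 299.1642333984375 0.1 zmed 0.0395 rgb [150. 108.  67.]
[128.  55.] 233 ctr 0.948 0.4401 wh 36.697515869140624 87.10911865234375 17.4 zmed 0.0408 rgb [66. 67. 65.]
[174.  67.] 393 ctr 0.8905 0.3327 wh 69.95902099609376 149.56748046875 47.6 zmed 0.0411 rgb [64. 66. 63.]
[220.  62.] 122 ctr 0.8995 0.2064 wh 16.76762237548828 64.89906005859375 64.3 zmed 0.0397 rgb [54. 55. 54.]
[215.  98.] 130 ctr 0.7981 0.2219 wh 18.11652526855469 75.7121826171875 65.3 zmed 0.0407 rgb [54.5 55.  54. ]
[171. 124.] 369 ctr 0.7413 0.3433 wh 256.91552734375 13.905126953125 81.4 zmed 0.0406 rgb [67. 68. 66.]
[547. 140.] 234 ctr 0.5936 -0.6219 wh 2.9136219024658203 8.700281524658203 81.4 zmed 0.0394 rgb [40.5 61.5 85.5]
[491. 144.] 125 ctr 0.611 -0.4719 wh 24.216981506347658 24.215542602539063 47.3 zmed 0.0376 rgb [166. 169. 161.]
[28
[... 1765 characters left out ...]
641584 [0.5818 0.1182 0.0119]
yellow 1076 0.46766025390625 -0.010231304931640626 379.645703125 89.23661499023437 13.335155487060547 0.007007382582762789 [0.6094 0.0235 0.0103]
green 1029 0.419705908203125 -0.02396044921875 282.205859375 86.94169921875 11.93047046661377 0.0067925604993308575 [ 0.5144 -0.004   0.0109]
blue 1159 0.395133984375 0.06640916748046875 276.521142578125 86.19984130859375 15.044493675231934 0.0067715582835390364 [0.4874 0.092  0.0087]
ring_blue [(0.91, [410.6, 179.7]), (0.91, [450.7, 152.6]), (0.69, [385.9, 236.2]), (0.64, [378.9, 175.0]), (0.63, [489.3, 249.1]), (0.61, [427.3, 225.3])]
block_green [(0.89, [142.2, 235.0]), (0.6, [198.4, 199.0]), (0.38, [276.5, 212.9])]
```

View pics/crop0.png

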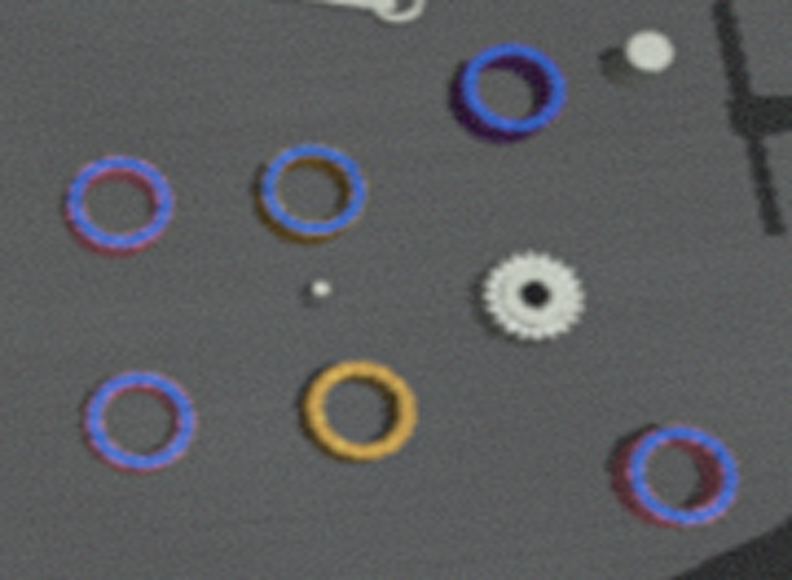

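The real ring_blue is at top pixel (416,177), crop (312,190): brass body with a blue face. Blue tops on pink bodies (left and bottom right) and on a purple body (510,90) are the look-alikes. Moving over the red gear by way of (0.5,-0.27), turning to yaw 100.

Request:
move_arm(steps=[[[0.387,-0.234,0.031],-1.42],[[0.387,-0.234,0.031],-1.42],[[0.387,-0.234,0.031],-1.42],[[0.387,-0.234,0.031],-1.42],[[0.387,-0.234,0.031],-1.42],[[0.387,-0.234,0.031],-1.42],[[0.387,-0.234,0.031],-1.42],[[0.387,-0.234,0.031],-1.42],[[0.606,-0.741,0.081],-1.42],[[0.606,-0.741,0.081],-1.42],[[0.606,-0.741,0.081],-1.42],[[0.606,-0.741,0.081],-1.42],[[0.606,-0.741,0.081],-1.42],[[0.606,-0.741,0.081],-1.42],[[0.606,-0.741,0.081],-1.42],[[0.606,-0.741,0.081],-1.42],[[0.606,-0.741,0.081],-1.42],[[0.606,-0.741,0.081],-1.42],[[0.606,-0.741,0.081],-1.42],[[0.606,-0.741,0.081],-1.42]], hand=-1, squeeze=30)

```text
time_s: 2.7
tool_pos: [0.5454, 0.2784, 0.1494]
tool_rot: [-180.0, 0.1, 99.9]
force: [0.9, -0.2, 0.1]
grip_width: 0.0867
```

```bash
cat > w.py <<'E'
import sys
from h import *
o=env.get_obs();im,d=env.read_camera('wrist');P=world('wrist',d,o);save(sys.argv[1],im)
T=np.array(o['tool_pos']);r=rot(o['tool_rot'])
print(T.round(4),np.round(o['tool_rot'],2),np.round(o['qpos'],0),'w',o['grip_width'],'t',o['time_s'])
lo,hi=float(sys.argv[2]),float(sys.argv[3])
H=((d>0)&(P[...,2]>lo)&(P[...,2]<hi)).astype(np.uint8)
n,l,s,c=cv2.connectedComponentsWithStats(H)
for i in range(1,n):
    if s[i,4]>300:
        t=P[l==i];t=t[t[:,2]>np.percentile(t[:,2],90)-.006]
        (cx,cy),(w,h),a=cv2.minAreaRect((t[:,:2]*1e4).astype(np.float32))
        q=np.array([cx/1e4,cy/1e4,T[2]]);print(c[i].round(),s[i,4],'ctr',q[:2].round(4),'wh',round(w/10,1),round(h/10,1),round(a,1),'z',np.median(t[:,2]).round(4),'tool shift',(r.T@(q-T)).round(4),'rgb',np.median(im[l==i],0))
E
python3 w.py w1 .014 .04
```

```text
[0.5454 0.2784 0.1494] [-1.800e+02  9.000e-02  9.991e+01] [  8.  23. -46.  93.  18.  71. -32.] w 0.08673635770329535 t 2.7
[555. 114.] 4628 ctr [0.7484 0.3847] wh 229.9 11.8 81.5 z 0.036 tool shift [ 6.980e-02  2.182e-01 -1.000e-04] rgb [100. 104. 101.]
[258.  41.] 3142 ctr [0.4659 0.4148] wh 36.3 60.0 12.1 z 0.0285 tool shift [ 0.148  -0.0549 -0.0002] rgb [251. 254. 252.]
[439. 151.] 2971 ctr [0.6462 0.3264] wh 100.0 23.5 62.8 z 0.0244 tool shift [ 0.03    0.1076 -0.    ] rgb [169.  61.  58.]
[163. 165.] 2461 ctr [0.3833 0.287 ] wh 52.7 52.1 45.8 z 0.0277 tool shift [ 3.630e-02 -1.583e-01 -1.000e-04] rgb [255. 255. 205.]
[320. 195.] 2043 ctr [0.5461 0.2835] wh 54.3 54.4 10.8 z 0.0275 tool shift [ 0.0049  0.0015 -0.    ] rgb [160. 113. 108.]
[298. 301.] 1173 ctr [0.5452 0.1361] wh 157.9 46.9 15.9 z 0.0178 tool shift [-0.1402 -0.0247  0.0002] rgb [65. 59. 67.]
```

View pics/w1.png

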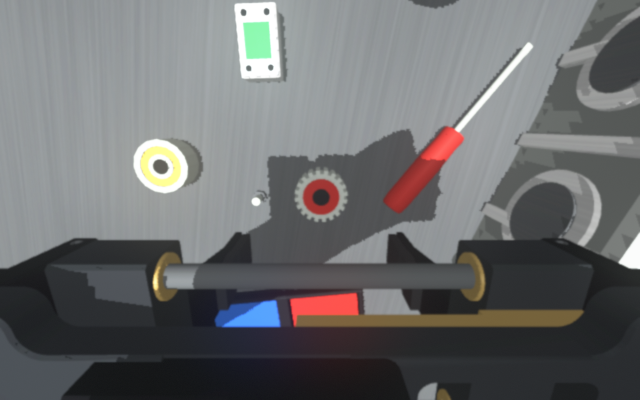

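Wrist view: red gear at (320,196) between the jaws, block at (258,41), bearing at (163,165). The screwdriver handle end at (395,205) is close, so I'll narrow the jaws to about 70 mm and descend.

Request:
move_arm(steps=[[[0.004,0.001,0.03],0],[[0.004,0.001,0.07],0],[[0.004,0.001,0.1],0],[[0.004,0.001,0.12],0],[[0.004,0.001,0.129],0],[[0.004,0.001,0.129],0],[[0.004,0.001,0.129],0]], hand=-0.6)

```text
time_s: 3.62
tool_pos: [0.5458, 0.2853, 0.0217]
tool_rot: [179.9, -0.0, 100.1]
force: [-0.2, -0.1, -0.1]
grip_width: 0.0694
```

Request:
move_arm(steps=[[[0,0,0],0],[[0,0,0],0],[[0,0,0],0],[[0,0,0],0],[[0,0,0],0],[[0,0,0],0],[[0,0,0],0],[[0,0,0],0]], hand=1, squeeze=30)

```text
time_s: 4.62
tool_pos: [0.5456, 0.285, 0.0211]
tool_rot: [179.9, -0.0, 100.1]
force: [0.9, 0.4, 5.6]
grip_width: 0.0546
```

Request:
move_arm(steps=[[[0,0,-0.03],0],[[0,0,-0.07],0],[[-0.01,0,-0.09],0],[[-0.05,0.002,-0.09],0],[[-0.09,0.004,-0.09],0],[[-0.13,0.006,-0.09],0],[[-0.16,0.007,-0.09],0],[[-0.17,0.007,-0.09],0],[[-0.17,0.007,-0.09],0]])

```text
time_s: 5.75
tool_pos: [0.5809, 0.1182, 0.1096]
tool_rot: [-179.9, -0.0, 100.0]
force: [-0.8, 1.0, -4.1]
grip_width: 0.0542
```

```bash
python3 w.py w2 .012 .021
```

```text
[0.5809 0.1182 0.1096] [-1.7989e+02 -3.0000e-02  1.0001e+02] [ 22.  22. -44.  98.  17.  66. -16.] w 0.05418950026573522 t 5.75
[416.  18.] 328 ctr [0.631  0.2938] wh 30.1 25.1 63.5 z 0.0187 tool shift [ 1.643e-01  7.990e-02 -1.000e-04] rgb [160.  63.  61.]
[538.  59.] 649 ctr [0.7342 0.2723] wh 9.9 62.2 0.9 z 0.0178 tool shift [ 0.1251  0.1778 -0.0003] rgb [112. 116. 113.]
[600. 149.] 344 ctr [0.8126 0.2202] wh 15.6 44.7 52.9 z 0.0176 tool shift [ 0.0602  0.2459 -0.0004] rgb [100. 103. 102.]
[264. 186.] 3759 ctr [0.5318 0.1158] wh 194.9 77.2 15.7 z 0.018 tool shift [ 0.0062 -0.0487  0.0001] rgb [52. 53. 74.]
[605. 237.] 340 ctr [0.8639 0.1445] wh 43.5 21.7 40.7 z 0.0177 tool shift [-0.0233  0.2833 -0.0006] rgb [123.  93.  65.]
[282. 302.] 394 ctr [0.5608 0.0136] wh 15.3 32.7 15.6 z 0.0181 tool shift [-0.0995 -0.0379  0.    ] rgb [87. 85. 74.]
```

View pics/w2.png

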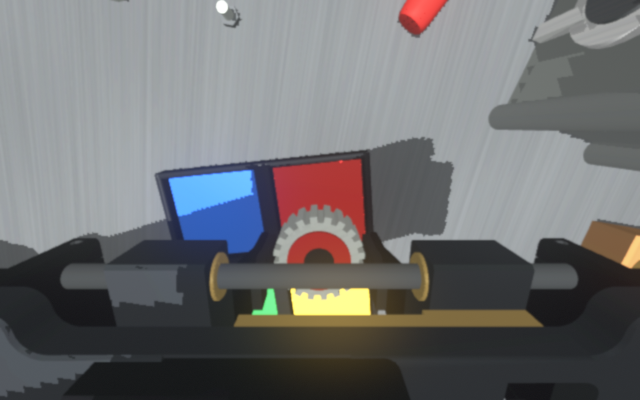

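Wrist view: the gear is held at (318,250) above the red mat (320,195), and the tray edge agrees within 3 mm. Setting it down.

Request:
move_arm(steps=[[[0.001,0.001,0.03],0],[[0.001,0.001,0.055],0],[[0.001,0.001,0.068],0],[[0.001,0.001,0.075],0],[[0.001,0.001,0.079],0],[[0.001,0.001,0.081],0],[[0.001,0.001,0.081],0],[[0.001,0.001,0.081],0]])

```text
time_s: 6.8
tool_pos: [0.5828, 0.1198, 0.03]
tool_rot: [180.0, 0.0, 100.1]
force: [-0.5, -0.2, -4.4]
grip_width: 0.0545
```

Request:
move_arm(steps=[[[0,0,0.0005],0],[[0,0,0.001],0],[[0,0,0.001],0]])

```text
time_s: 7.18
tool_pos: [0.5826, 0.1198, 0.0291]
tool_rot: [180.0, 0.0, 100.1]
force: [-1.2, -0.4, 1.9]
grip_width: 0.0542
```

Request:
move_arm(steps=[[[0,0,0],0],[[0,0,0],0],[[0,0,0],0],[[0,0,0],0],[[0,0,-0.02],0],[[0,0,-0.06],0],[[0,0,-0.12],0],[[-0.374,-0.108,-0.12],0],[[-0.374,-0.108,-0.12],0],[[-0.374,-0.108,-0.12],0],[[-0.374,-0.108,-0.12],0],[[-0.374,-0.108,-0.12],0],[[-0.374,-0.108,-0.12],0],[[-0.374,-0.108,-0.12],0],[[-0.374,-0.108,-0.12],0],[[-0.374,-0.108,-0.12],0]], hand=-0.6)

```text
time_s: 9.18
tool_pos: [0.5426, -0.2646, 0.1493]
tool_rot: [179.9, -0.0, 100.3]
force: [0.2, 0.8, 0.5]
grip_width: 0.0697
```

```bash
python3 w.py w3 .014 .04
```

```text
[ 0.5426 -0.2646  0.1493] [ 1.7994e+02 -4.0000e-02  1.0028e+02] [ 53.  19. -35.  95.  12.  69.  25.] w 0.06972794178122639 t 9.175
[194.  57.] 2409 ctr [ 0.4075 -0.1528] wh 58.0 58.6 57.9 z 0.0287 tool shift [ 0.1341 -0.1129 -0.    ] rgb [135.  99. 169.]
[341.  91.] 1696 ctr [ 0.5442 -0.1581] wh 57.9 58.0 26.7 z 0.0289 tool shift [1.045e-01 2.060e-02 1.000e-04] rgb [147. 195. 253.]
[183. 185.] 1791 ctr [ 0.4024 -0.2742] wh 58.3 58.3 86.5 z 0.0285 tool shift [ 1.560e-02 -1.396e-01 -1.000e-04] rgb [252. 237. 149.]
[317. 204.] 1383 ctr [ 0.5417 -0.2681] wh 58.3 57.8 85.1 z 0.0287 tool shift [-0.0033 -0.0014 -0.    ] rgb [101. 106. 154.]
[344. 299.] 682 ctr [ 0.5951 -0.3787] wh 57.9 33.0 6.4 z 0.0285 tool shift [-0.1216  0.0313 -0.    ] rgb [100.  128.5 237. ]
```

View pics/w3.png

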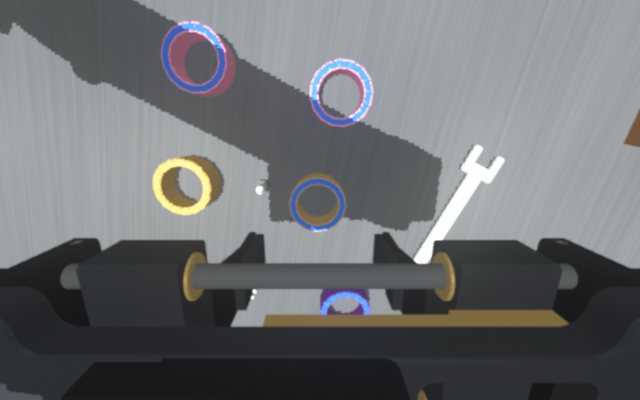

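Wrist view: brass-bodied blue ring at (318,204), directly under the gripper, with the look-alikes elsewhere. Grasping.

Request:
move_arm(steps=[[[-0.003,-0.001,0.03],0],[[-0.003,-0.001,0.07],0],[[-0.003,-0.001,0.1],0],[[-0.003,-0.001,0.12],0],[[-0.003,-0.001,0.128],0],[[-0.003,-0.001,0.128],0],[[-0.003,-0.001,0.128],0]])

```text
time_s: 10.1
tool_pos: [0.5421, -0.2707, 0.0218]
tool_rot: [179.9, 0.1, 100.1]
force: [0.0, 0.2, -0.0]
grip_width: 0.0696
```

Request:
move_arm(steps=[[[0,0,0],0],[[0,0,0],0],[[0,0,0],0],[[0,0,0],0],[[0,0,0],0],[[0,0,0],0],[[0,0,0],0],[[0,0,0],0]], hand=1, squeeze=25)

```text
time_s: 11.1
tool_pos: [0.5417, -0.2707, 0.0213]
tool_rot: [179.9, 0.1, 100.1]
force: [-0.9, 0.5, 6.2]
grip_width: 0.058
```

Request:
move_arm(steps=[[[0,0,-0.03],0],[[0,0,-0.07],0],[[0.03,0,-0.09],0],[[0.08,0.002,-0.09],0],[[0.13,0.003,-0.09],0],[[0.18,0.005,-0.09],0],[[0.23,0.006,-0.09],0],[[0.28,0.007,-0.09],0],[[0.32,0.008,-0.09],0],[[0.35,0.009,-0.09],0],[[0.365,0.009,-0.09],0],[[0.365,0.009,-0.09],0],[[0.365,0.009,-0.09],0]])

```text
time_s: 12.72
tool_pos: [0.4862, 0.0887, 0.1102]
tool_rot: [-180.0, 0.0, 100.0]
force: [-0.9, -0.6, -2.4]
grip_width: 0.0579
```

```bash
python3 w.py w4 .012 .021
```

```text
[0.4862 0.0887 0.1102] [-1.7996e+02  4.0000e-02  9.9970e+01] [ 32.   9. -48. 112.   8.  62. -10.] w 0.05794438043460723 t 12.725
[388. 187.] 5039 ctr [0.5356 0.1022] wh 195.1 105.2 15.8 z 0.0181 tool shift [ 0.0047  0.0509 -0.    ] rgb [63. 53. 58.]
[320. 252.] 790 ctr [0.4954 0.0445] wh 56.5 15.3 16.3 z 0.018 tool shift [-0.0452  0.0014  0.    ] rgb [67. 73. 76.]
```

View pics/w4.png

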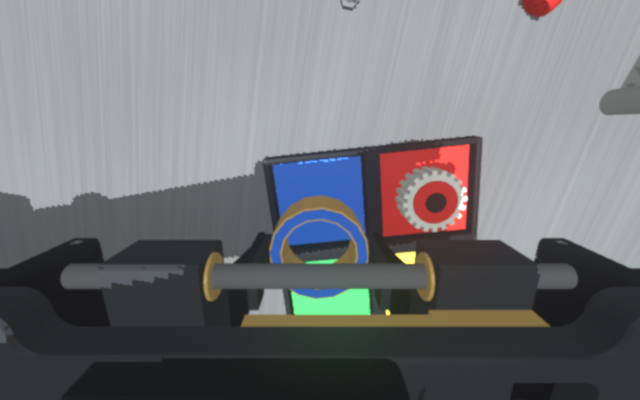

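Wrist view: the gear lies flat on red (435,202), and the blue ring is held at (320,240) above the blue mat. Setting it down.

Request:
move_arm(steps=[[[0.003,0.001,0.03],0],[[0.003,0.001,0.055],0],[[0.003,0.001,0.068],0],[[0.003,0.001,0.075],0],[[0.003,0.001,0.079],0],[[0.003,0.001,0.081],0],[[0.003,0.001,0.0815],0],[[0.003,0.001,0.082],0],[[0.003,0.001,0.082],0]])

```text
time_s: 13.9
tool_pos: [0.4869, 0.0936, 0.0292]
tool_rot: [180.0, 0.0, 100.1]
force: [-1.9, -0.8, 5.3]
grip_width: 0.0578
```

Request:
move_arm(steps=[[[0,0,0],0],[[0,0,0],0],[[0,0,0],0],[[0,0,0],0],[[0,0,-0.02],0],[[0,0,-0.06],0],[[0,0,-0.12],0],[[0.32,0.036,-0.12],-0.02],[[0.32,0.036,-0.12],-0.02],[[0.32,0.036,-0.12],-0.02],[[0.32,0.036,-0.12],-0.02],[[0.32,0.036,-0.12],-0.02],[[0.32,0.036,-0.12],-0.02],[[0.32,0.036,-0.12],-0.02],[[0.32,0.036,-0.12],-0.02],[[0.32,0.036,-0.12],-0.02]], hand=-0.6)

```text
time_s: 15.9
tool_pos: [0.4673, 0.4128, 0.1487]
tool_rot: [180.0, 0.1, 101.0]
force: [-0.0, -1.0, 0.8]
grip_width: 0.0695
```

```bash
python3 w.py w5 .02 .04
```

```text
[0.4673 0.4128 0.1487] [1.7996e+02 8.0000e-02 1.0105e+02] [ -3.  27. -54.  92.  23.  73. -49.] w 0.06946812549939939 t 15.9
[229.  45.] 519 ctr [0.3576 0.5408] wh 57.6 21.4 61.7 z 0.0364 tool shift [ 0.1466 -0.0832 -0.0003] rgb [124. 125. 119.]
[471.  24.] 2378 ctr [0.5725 0.5954] wh 193.2 1.7 0.1 z 0.036 tool shift [ 1.591e-01  1.382e-01 -1.000e-04] rgb [137. 114.  52.]
[487. 119.] 1523 ctr [0.6094 0.5202] wh 88.3 88.4 20.4 z 0.0219 tool shift [0.0782 0.16   0.    ] rgb [246. 249. 245.]
[614. 196.] 1912 ctr [0.7616 0.4711] wh 105.8 13.4 83.0 z 0.0355 tool shift [8.e-04 3.e-01 2.e-04] rgb [92. 94. 94.]
[317. 197.] 1905 ctr [0.4654 0.4152] wh 35.2 59.6 11.8 z 0.0283 tool shift [ 0.0027 -0.0014 -0.    ] rgb [158. 163. 160.]
```

View pics/w5.png

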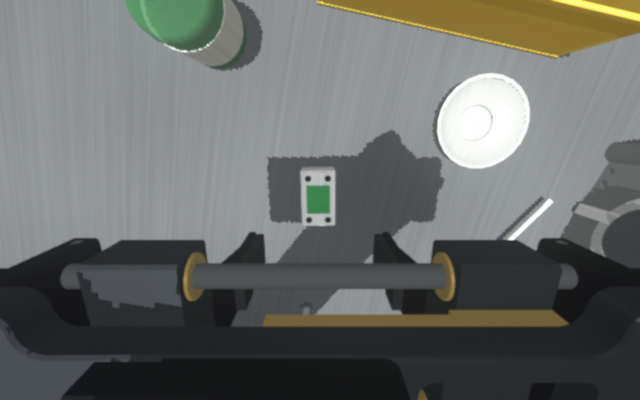

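Block at (318,197), squared up with the jaws; the bottle and bowl are clear. Grasping.

Request:
move_arm(steps=[[[0.001,-0.001,0.03],-0.01],[[0.001,-0.001,0.07],-0.01],[[0.001,-0.001,0.1],-0.01],[[0.001,-0.001,0.12],-0.01],[[0.001,-0.001,0.128],-0.01],[[0.001,-0.001,0.128],-0.01],[[0.001,-0.001,0.128],-0.01]])

```text
time_s: 16.82
tool_pos: [0.4654, 0.4165, 0.0217]
tool_rot: [179.9, -0.1, 101.8]
force: [-0.1, 0.5, 0.7]
grip_width: 0.069
```

Request:
move_arm(steps=[[[0,0,0],0],[[0,0,0],0],[[0,0,0],0],[[0,0,0],0],[[0,0,0],0],[[0,0,0],0],[[0,0,0],0],[[0,0,0],0],[[0,0,0],0]], hand=1, squeeze=20)

```text
time_s: 17.95
tool_pos: [0.4649, 0.4158, 0.0205]
tool_rot: [180.0, 0.0, 101.8]
force: [1.2, 0.0, 1.2]
grip_width: 0.0359
```

Request:
move_arm(steps=[[[0,0,-0.03],0],[[0,0,-0.07],0],[[-0.03,-0.003,-0.09],0],[[-0.08,-0.007,-0.09],0],[[-0.13,-0.011,-0.09],0],[[-0.18,-0.016,-0.09],0],[[-0.23,-0.02,-0.09],0],[[-0.28,-0.025,-0.09],0],[[-0.33,-0.029,-0.09],0],[[-0.37,-0.033,-0.09],0],[[-0.4,-0.036,-0.09],0],[[-0.419,-0.037,-0.09],0],[[-0.419,-0.037,-0.09],0],[[-0.419,-0.037,-0.09],0]])

```text
time_s: 19.7
tool_pos: [0.5141, -0.0, 0.1105]
tool_rot: [-180.0, -0.1, 101.9]
force: [0.4, 0.8, -1.5]
grip_width: 0.0363
```

```bash
python3 w.py w6 .012 .021
```

```text
[ 0.5141 -0.      0.1105] [-1.8000e+02 -6.0000e-02  1.0193e+02] [ 44.  13. -51. 109.  11.  63.   0.] w 0.036264487674367685 t 19.7
[374. 123.] 12841 ctr [0.5479 0.0593] wh 195.7 194.5 15.8 z 0.0181 tool shift [0.0511 0.0454 0.0001] rgb [85. 72. 84.]
```

View pics/w6.png

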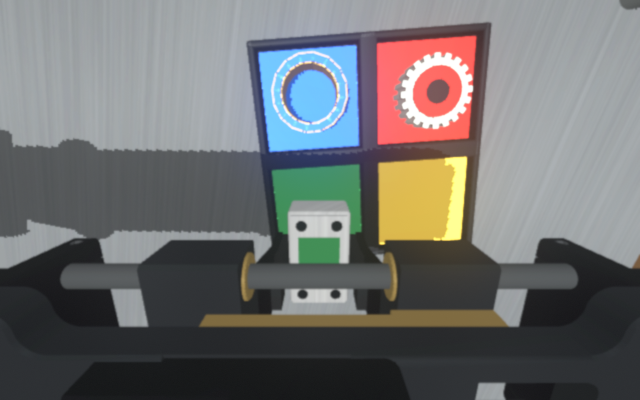

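The tray centre measures (0.548,0.059). Ring and gear sit in their cells at (312,92) and (437,92), and the block is above the green mat (316,195). Setting it down.

Request:
move_arm(steps=[[[0,0,0.03],0],[[0,0,0.055],0],[[0,0,0.068],0],[[0,0,0.075],0],[[0,0,0.079],0],[[0,0,0.081],0],[[0,0,0.0815],0],[[0,0,0.082],0],[[0,0,0.082],0]])

```text
time_s: 20.88
tool_pos: [0.5144, -0.0021, 0.0287]
tool_rot: [180.0, 0.0, 101.8]
force: [0.3, 0.6, -1.3]
grip_width: 0.0362
```

Request:
move_arm(steps=[[[0,0,0.0005],0],[[0,0,0.001],0],[[0,0,0.001],0]])

```text
time_s: 21.25
tool_pos: [0.5144, -0.002, 0.0285]
tool_rot: [-180.0, 0.0, 101.8]
force: [-3.3, -1.0, 6.9]
grip_width: 0.036
```

Request:
move_arm(steps=[[[0,0,0],0],[[0,0,0],0],[[0,0,0],0],[[0,0,0],0],[[0,0,-0.02],0],[[0,0,-0.06],0],[[0,0,-0.122],0],[[0.31,-0.069,-0.122],0],[[0.31,-0.069,-0.122],0],[[0.31,-0.069,-0.122],0],[[0.31,-0.069,-0.122],0],[[0.31,-0.069,-0.122],0],[[0.31,-0.069,-0.122],0],[[0.31,-0.069,-0.122],0],[[0.31,-0.069,-0.122],0],[[0.31,-0.069,-0.122],0]], hand=-0.6)

```text
time_s: 23.25
tool_pos: [0.3842, 0.286, 0.1495]
tool_rot: [-180.0, 0.0, 101.6]
force: [-0.2, -0.8, 0.0]
grip_width: 0.0699
```

```bash
python3 w.py w7 .014 .04
```

```text
[0.3842 0.286  0.1495] [-1.8000e+02  4.0000e-02  1.0164e+02] [ 26.   7. -68. 111.   7.  67. -33.] w 0.06989306571300175 t 23.25
[604.  35.] 1173 ctr [0.6024 0.4924] wh 31.5 76.2 83.0 z 0.0217 tool shift [ 1.582e-01  2.554e-01 -1.000e-04] rgb [247. 249. 246.]
[570. 203.] 2558 ctr [0.645  0.3266] wh 99.6 22.3 62.5 z 0.0243 tool shift [-0.0128  0.2636 -0.    ] rgb [249.  83.  77.]
[318. 199.] 2030 ctr [0.3832 0.2869] wh 52.0 52.1 43.5 z 0.0277 tool shift [ 0.0011 -0.0008 -0.    ] rgb [165. 168. 124.]
[630. 252.] 593 ctr [0.7332 0.2922] wh 8.3 22.7 22.2 z 0.0317 tool shift [-0.0643  0.3431  0.    ] rgb [100. 102. 101.]
```

View pics/w7.png

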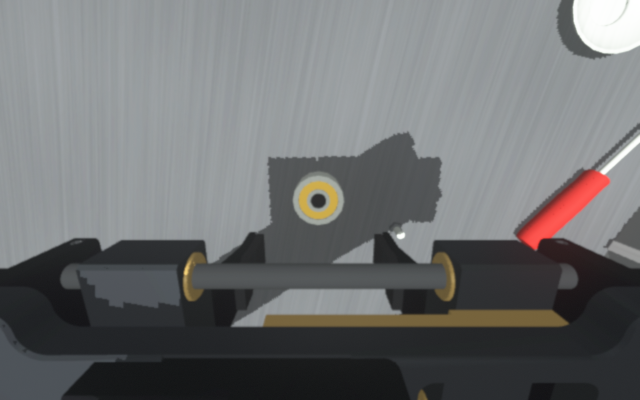

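Bearing at (318,200), under the jaws. Grasping.

Request:
move_arm(steps=[[[0,0,0.03],0],[[0,0,0.07],0],[[0,0,0.1],0],[[0,0,0.12],0],[[0,0,0.129],0],[[0,0,0.129],0],[[0,0,0.129],0]])

```text
time_s: 24.18
tool_pos: [0.384, 0.2877, 0.0213]
tool_rot: [179.9, -0.0, 101.8]
force: [0.1, -1.0, 0.1]
grip_width: 0.0695
```

Request:
move_arm(steps=[[[0,0,0],0],[[0,0,0],0],[[0,0,0],0],[[0,0,0],0],[[0,0,0],0],[[0,0,0],0],[[0,0,0],0],[[0,0,0],0]], hand=1, squeeze=28)

```text
time_s: 25.18
tool_pos: [0.3835, 0.2874, 0.0208]
tool_rot: [180.0, 0.0, 101.8]
force: [-0.1, -1.4, 5.6]
grip_width: 0.0514
```

Request:
move_arm(steps=[[[0,0,-0.03],0],[[0,0,-0.07],0],[[-0.03,0.017,-0.09],0],[[-0.07,0.039,-0.09],0],[[-0.11,0.061,-0.09],0],[[-0.15,0.083,-0.09],0],[[-0.19,0.105,-0.09],0],[[-0.23,0.127,-0.09],0],[[-0.265,0.146,-0.09],0],[[-0.29,0.16,-0.09],0],[[-0.303,0.167,-0.09],0],[[-0.303,0.167,-0.09],0],[[-0.303,0.167,-0.09],0]])

```text
time_s: 26.8
tool_pos: [0.6077, 0.0268, 0.1104]
tool_rot: [-180.0, -0.1, 101.9]
force: [0.1, -0.1, -2.3]
grip_width: 0.0513
```

```bash
python3 w.py w8 .012 .021
```

```text
[0.6077 0.0268 0.1104] [-1.7996e+02 -5.0000e-02  1.0193e+02] [ 37.  28. -54.  96.  24.  68. -10.] w 0.05127762674773658 t 26.8
[607.  26.] 973 ctr [0.7972 0.2241] wh 18.6 80.7 66.8 z 0.0174 tool shift [ 0.1539  0.2262 -0.    ] rgb [85. 88. 87.]
[255. 127.] 11961 ctr [0.5447 0.0703] wh 195.2 172.4 15.7 z 0.0181 tool shift [ 0.0556 -0.0527  0.0001] rgb [89. 82. 92.]
[176. 100.] 329 ctr [0.475  0.0956] wh 22.5 43.7 1.8 z 0.0176 tool shift [ 0.0948 -0.1156  0.0002] rgb [111.  97. 104.]
[599. 186.] 1141 ctr [0.8551 0.0981] wh 104.5 4.0 90.0 z 0.0176 tool shift [ 1.860e-02  2.567e-01 -2.000e-04] rgb [124.  94.  64.]
```

View pics/w8.png

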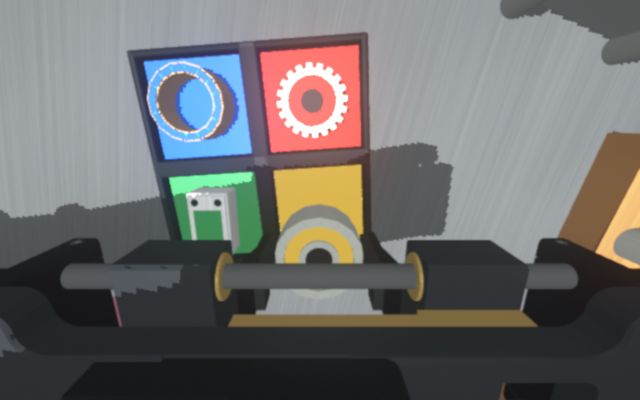

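The first three parts sit flat in their cells and the bearing is above the yellow mat (320,195). Lowering.

Request:
move_arm(steps=[[[0,0,0.03],0],[[0,0,0.055],0],[[0,0,0.068],0],[[0,0,0.075],0],[[0,0,0.079],0],[[0,0,0.081],0],[[0,0,0.0815],0],[[0,0,0.082],0],[[0,0,0.0825],0],[[0,0,0.0825],0]])

```text
time_s: 28.1
tool_pos: [0.6091, 0.0249, 0.0289]
tool_rot: [180.0, 0.0, 101.8]
force: [-1.8, -0.6, 4.0]
grip_width: 0.051
```

Request:
move_arm(steps=[[[0,0,0],0],[[0,0,0],0],[[0,0,0],0],[[0,0,0],0],[[0,0,-0.02],0],[[0,0,-0.06],0],[[0,0,-0.12],0],[[0,0,-0.17],0],[[-0.3,-0.12,-0.17],0],[[-0.3,-0.12,-0.17],0],[[-0.3,-0.12,-0.17],0],[[-0.3,-0.12,-0.17],0],[[-0.3,-0.12,-0.17],0],[[-0.3,-0.12,-0.17],0],[[-0.3,-0.12,-0.17],0],[[-0.3,-0.12,-0.17],0],[[-0.3,-0.12,-0.17],0],[[-0.3,-0.12,-0.17],0]], hand=-0.6)

```text
time_s: 30.35
tool_pos: [0.5531, -0.2919, 0.1983]
tool_rot: [180.0, 0.0, 101.9]
force: [-0.7, -0.2, 0.3]
grip_width: 0.0693
```

```bash
python3 - <<'E'
from h import *
im,d=env.read_camera('top');P=world('top',d)
b=np.load('top0.npz')['im']
save('end',np.vstack([cv2.resize(im,(640,400)),cv2.resize(im[130:250,220:350],(216,200))[:, :].repeat(1,0) if 0 else cv2.copyMakeBorder(cv2.resize(im[135:245,225:350],(227,200)),0,0,0,413,cv2.BORDER_CONSTANT)]))
H=((P[...,2]>.029)&(P[...,2]<.045)).astype(np.uint8)[135:245,225:350]
n,l,s,c=cv2.connectedComponentsWithStats(H)
for i in range(1,n):
    if s[i,4]>60:
        t=P[135:245,225:350][l==i];(cx,cy),(w,h),a=cv2.minAreaRect((t[:,:2]*1e4).astype(np.float32))
        print(s[i,4],cx/1e4,cy/1e4,w/10,h/10,np.percentile(t[:,2],[5,50,95]).round(4))
E
```

```text
341 0.60874638671875 0.021696469116210936 50.223809814453126 52.56473388671875 [0.0309 0.0341 0.0375]
342 0.582285693359375 0.114838671875 52.27925415039063 52.97041015625 [0.0302 0.0338 0.0375]
346 0.51483095703125 -0.0048680511474609375 36.570703125 59.393072509765624 [0.0308 0.0348 0.0377]
222 0.486064306640625 0.09369483642578125 56.20107421875 56.930230712890626 [0.0312 0.0349 0.0378]
```

View pics/end.png

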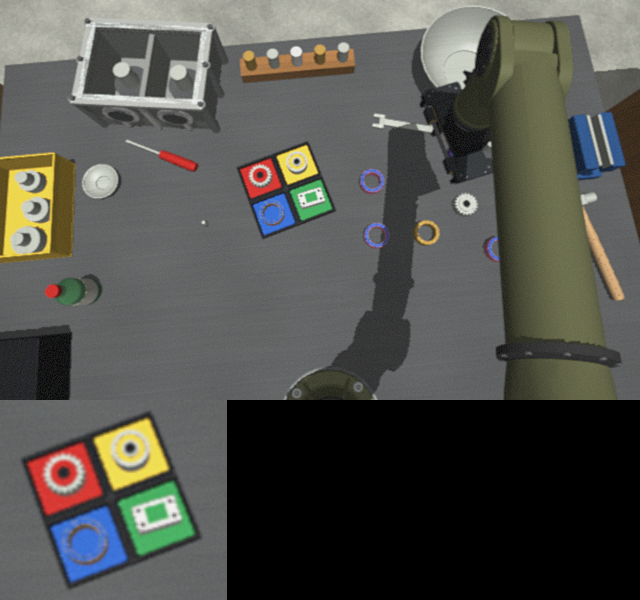

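The final picture shows all four parts centred on their own mats. The plain gear (466,204), plain ring (427,232) and the pink look-alikes that show are where they were. Handing in.

```bash
python3 -c "
from cell import env
print(env.sign_off(), env.get_obs()['time_s'])"
```

```text
the job is handed in; nothing more can be done
the job is handed in; nothing more can be done
```

The job is handed in at about 30 s of the 88 s allowed. I set down the red gear, then the blue brass ring, the green block and the yellow bearing, each on its own mat. Each was lowered until the force reading showed it touching the mat, and only then released.

- **Placement:** the last top-camera check put all four within about 4 mm of their cell centres, painted side up. Their tops read about 34–35 mm, against 36 mm expected, so they lie flat.
- **Left alone:** the plain gear, the plain ring and the visible pink rings show where they were. The arm hid the purple ring and part of one pink ring in that last picture. The gripper never went down at either.
- **Disagreement:** the top and wrist cameras differed by about 3 mm in y, about what their calibration allows. I used the wrist readings for the grasps. For the mats I started from the top view and corrected with wrist readings of the tray.
- **Failures:** none of the checks failed.

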